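# Turn the stamp to the front and lock the revolving organiser

## Task

Push the wooden revolving desk organiser round by the finger tabs on its rim until the compartment with the rubber stamp faces the metal locking slide on its front, and then push the slide fully home into the notch so that the tray is locked there. Push with the fingertips only: leave the things in the compartments untouched and in their compartments, pick nothing up, and leave the other things on the desk where they are.

Things in the scene. Friction and masses are not known exactly. Their poses are not given: they have to be found in the camera images.
- organiser: Fixed foot of the revolving organiser: light wood disc 176 mm across, 12 mm high, with a tongue to the front (56 mm wide, 10 mm high, to 180 mm from the axis) that carries the locking slide under a dark steel keeper (29 mm wide, 31 mm high, 128 to 146 mm from the axis). Origin on the turning axis at the desk top; z up; its -x axis points along the tongue, to the front.
- tray_floor (a point): The light wood turning tray: middle of its floor, on the axis, 24 mm above the desk. Round wall 196 mm across, 50 mm high; a cross of dividers, 60 mm high, makes four compartments; a rim flange 224 mm across (16 to 24 mm high) has four U notches, one at the middle of each compartment. Its x and y axes run through the middles of the compartments.
- organiser_tray (a joint): How far the tray has turned from where it starts (0), rad, growing counter-clockwise seen from above. It turns both ways (over a full turn each way) and stays where it is left (stiff bearing, about 1 N at the tabs moves it). A notch stands before the slide whenever an axis (+x, -x, +y or -y) of tray_floor points to the front; two tabs are then 45 degrees to either side of the front.
- tab0 (a point): Middle of one finger tab, 115 mm from the axis, 42 mm high: the upright end of a divider outside the wall, 8 mm thick, reaching from the wall (98 mm) to 128 mm from the axis, 26 to 58 mm high. The four tabs are alike and 90 degrees apart, at the borders of the compartments; any may be pushed.
- tab1 (a point): Middle of the next finger tab, counter-clockwise from tab0.
- tab2 (a point): Middle of the next finger tab, counter-clockwise from tab1.
- tab3 (a point): Middle of the next finger tab, counter-clockwise from tab2.
- organiser_lock (a joint): Travel of the locking slide towards the axis, m: 0 drawn out, 0.014 fully home (push plate against the keeper). Steel bolt 11 mm wide with a round nose, 16 to 24 mm high; it meets the rim at 0.004 and enters only where a notch (14 mm wide, rounded mouth) stands before it; within 3 mm at the rim it centres the tray itself. Friction 1.5 N, no spring.
- push_plate (a point): Middle of the outer (front) face of the slide's upright dark steel push plate: 34 mm wide, 10 mm thick, 12 to 35 mm above the desk, 170 mm from the axis when drawn out. Push this face towards the axis.
- stamp_mid (a point): Middle of the rubber stamp (wooden block 25x48 mm with a turned black knob, 65 mm high) that stands loose in one of the compartments; this point is half-way up, 32 mm above its underside, and its z axis points up.
- ink_bottle: Square ink bottle with a black cap, 52x52x56 mm, standing loose in another compartment. Origin at the middle of its underside.
- eraser: Eraser in a blue sleeve, 22x52x13 mm, loose in another compartment. Origin at the middle of its underside.
- usb_stick: Black memory stick, 17x54x8 mm, loose in another compartment. Origin at the middle of its underside.
- ink_pad: Blue tin ink pad, 58x86x17 mm, loose on the desk to the right. Origin at the middle of its underside.
- mouse: Grey computer mouse, 104x58x38 mm, loose on the desk to the right, near the robot. Origin at the middle of its underside.
- pencil: Green pencil, 119 mm long (along its y axis), 7 mm thick, loose on the desk to the left, near the robot. Origin at the middle of its underside.
- phone_handset: Dark cordless handset lying on its back, 145x48x23 mm, loose on the desk to the left. Origin at the middle of its underside.

How it is judged:
By the outcome, as a careful person would: the job done as asked, in the order asked, and still so for the second after the job is handed in, with the robot touching nothing.
It also fails if it takes over 64 s, if anything falls off the work surface, if the arm or the gripper's body presses on something with over 40 N, if the wrist force passes 120 N, or if a joint passes its speed limit or range.

## Robot

A 7-joint arm with a two-finger parallel gripper is mounted at the origin on a cart in front of the work surface, level with it; the furniture and walls round the work are solid. World frame = base frame: x ahead of the robot, y to its left, z up, the work surface at z = 0. Lengths are in mm, angles in degrees, forces in N, time in s.
With the tool pointing down it reaches from about 400 to 900 mm from the base axis. Payload 5.6 kg.
Tool frame: the origin (TCP) lies at the very end of the fingers, on their centre line; the grasp point (between the pads) lies 19 mm behind it (robot.grasp_offset is the distance from the TCP to the grasp point, in mm); z points along the fingers, x is the direction in which the jaws open and shut, and the axes are right-handed (so a half turn about z gives the same grasp; the last joint's range is limited). The gripper opens to 92 mm and grips with 3 to 60 N. Pads are 20 mm wide; open, the fingers measure 128 mm over their backs; the gripper's body (75 mm by 189 mm) begins 69 mm behind the grasp point.
Start: joints at [-68.64, 26.786, -0.665, 91.828, 0.344, 61.387, -3.226], TCP at [262.59, 594.605, 214.592] pointing down, gripper open.
Joint ranges: [-144.91, 144.91], [-17.63, 115.5], [-89.93, 88.59], [15.96, 139.68], [-74.01, 254.01], [8.47, 105.57], [-167.45, 167.45]. Speed limits (degrees/s): [147.25, 147.25, 180, 180, 180, 180, 180].

## Interface

Orientations are given as a 3x3 rotation matrix whose columns are the frame's x, y, z axes.
In Python, from cell import get_state, viewer, workorder, robot gives the robot as it stands. The module is installed in compiled form; this text tells all that it offers.
- The arm moves only by the shell command python3 -m crank 'ROWS'. ROWS is JSON, a list of rows, each an object of numbers: "tx", "ty", "tz": the shift along the tool's x, y, z in mm; "roll": the turn about the tool's z in degrees; "grip": the opening, from -1 (shut) to 1 (fully open), so that 0 is half open. In form: [{"tx": .., "ty": .., "tz": .., "roll": .., "grip": ..}, ...]. A call has 1 to 5 rows; each row shifts and turns the commanded pose from where the row before left it, along the tool's axes as they then stand; what a row does not reach is not made up. A row lasts 1/10 s, in which the tool goes at most 50 mm and 8.59 degrees, less where a joint would pass 70% of its speed; a pose out of reach is approached as far as the arm can. A call with a gripper value outside its range is refused whole. The fingers move at their own pace and stop on an object; the grip force is fixed at half the most. Time passes only in rows, so rows that do not move let the fingers close. It gives the time, the measured TCP pose, the force and the opening at its end, in the units of the state.
- get_state(): the state, without advancing time (a new reading comes with each control period).
- viewer.get_image(name): name is "side" or "top"; returns a dict with "image" (384x512x3 uint8, blue, green, red), "K" (3x3 intrinsics, pixels), "world_from_camera" (4x4, takes a point from camera to world coordinates). Camera axes: x right, y down, z forward; pixel columns grow to the right and rows downward; lengths in mm; the calibration is good to about 2 mm. A picture is of the moment at which its call begins. There is no depth.
- workorder.close_job(): hands the job in, once; it reports no verdict.
The state is a dict: "time": time; "joint_pos": joint angles; "qd": joint speeds; "tau": joint torques, N m; "tool_pos": TCP position; "ee_rot": TCP orientation; "wrist_force": force on the tool from outside, world axes, zero at the start; "ft_torque": the same for the moment, N m; "opening": finger opening in mm.
Only numpy, scipy, OpenCV 4.12 (cv2) and the standard library are available. Lean on these libraries where they do the work, as an engineer would, in place of code of your own. Each camera call takes 0.05 s, during which the arm holds its last target.

## Working session

There is one attempt and no reset: what is moved stays moved. The work goes in short steps, Python scripts to look and compute and a shell command to move; the robot and the scene stay as the last step left them, time stands still between calls to the robot, and variables do not carry over. Pictures are saved under pics/ and viewed, and the job is handed in when it is done.

```bash
mkdir -p pics; cat > h.py <<'E'
import numpy as np, cv2
from cell import get_state, viewer, workorder, robot
def shot(n,tag):
    d=viewer.get_image(n); cv2.imwrite(f'pics/{tag}.png',d['image']); return d
def ray(d,u,v,z):
    K=np.array(d['K']);T=np.array(d['world_from_camera'])
    r=T[:3,:3]@np.linalg.inv(K)@np.array([u,v,1.]);o=T[:3,3]
    return o+r*(z-o[2])/r[2]
def proj(d,p):
    K=np.array(d['K']);T=np.array(d['world_from_camera'])
    c=T[:3,:3].T@(np.array(p,float)-T[:3,3]);q=K@c;return q[:2]/q[2]
E
python3 - <<'E'
from h import *
s=get_state();print(s['time'],s['tool_pos'],s['ee_rot'],s['opening'])
for n in('top','side'):
    d=shot(n,n+'0');print(n,np.round(d['K'],1).tolist(),np.round(d['world_from_camera'],3).tolist())
E
```

```text
0.0 [262.37966258 594.05424237 213.65582392] [[ 4.04036011e-01  9.14742866e-01 -6.24726409e-04]
 [ 9.14741413e-01 -4.04036484e-01 -1.63328437e-03]
 [-1.74644749e-03  8.84425832e-05 -9.99998471e-01]] 91.70468833078527
top [[431.3, 0.0, 257.4], [0.0, 431.3, 193.8], [0.0, 0.0, 1.0]] [[-0.037, -0.972, 0.231, 243.927], [-0.999, 0.035, -0.013, 118.155], [0.004, -0.231, -0.973, 1348.901], [0.0, 0.0, 0.0, 1.0]]
side [[349.7, 0.0, 253.8], [0.0, 349.7, 183.4], [0.0, 0.0, 1.0]] [[0.923, -0.16, 0.351, 191.533], [-0.385, -0.345, 0.856, -731.011], [-0.015, -0.925, -0.38, 427.614], [0.0, 0.0, 0.0, 1.0]]
```

View pics/top0.png

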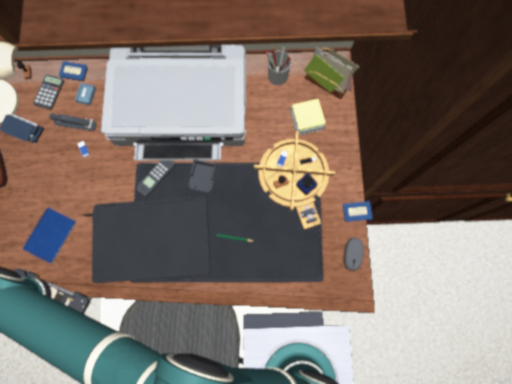

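View pics/side0.png

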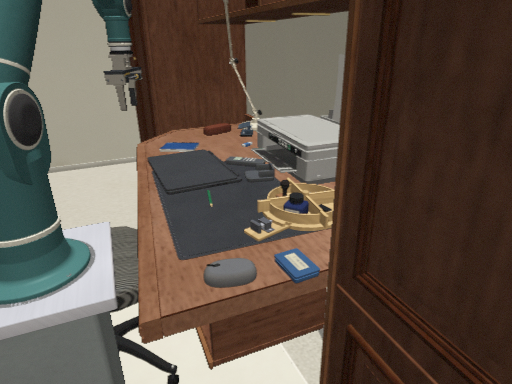

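```bash
python3 - <<'E'
import cv2
a=cv2.imread('pics/top0.png');cv2.imwrite('pics/top0c.png',cv2.resize(a[120:270,140:340],None,fx=4,fy=4,interpolation=cv2.INTER_CUBIC))
E
```

```text
(no output)
```

View pics/top0c.png

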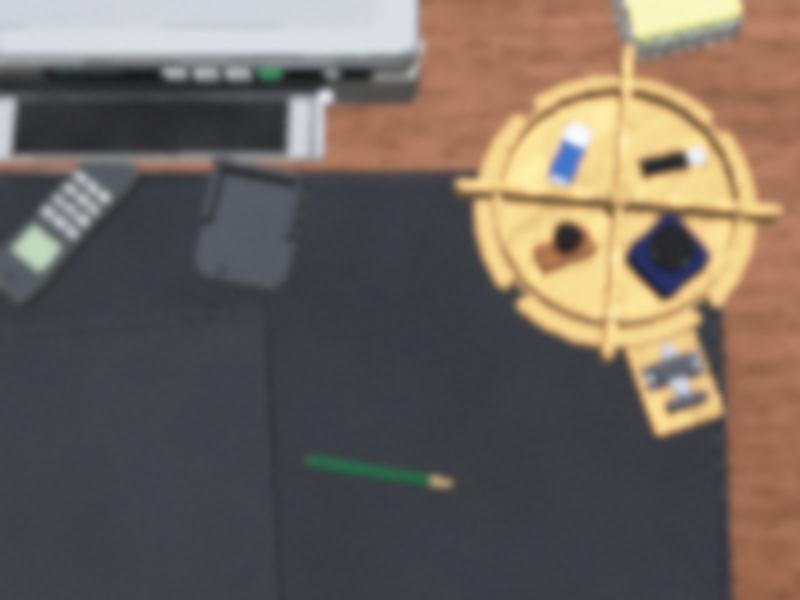

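The top view shows the stamp in the lower-left compartment (crop 568,245), and the tongue with its slide at lower right (crop 675,390). The tray has to turn counter-clockwise. Next I measure it.

```bash
python3 - <<'E'
from h import *
d=viewer.get_image('top');im=d['image']
f=lambda x,y:(140+(x-1.5)/4,120+(y-1.5)/4)
tips={'L':(458,185),'R':(780,211),'T':(628,45),'B':(608,357)}
P={k:ray(d,*f(*v),58) for k,v in tips.items()}
for k in P:print(k,P[k].round(1))
# line crossing
a,b,c,e=P['L'][:2],P['R'][:2],P['T'][:2],P['B'][:2]
t=np.linalg.solve(np.c_[b-a,-(e-c)],c-a);C=a+t[0]*(b-a);print('cross',C,[np.linalg.norm(P[k][:2]-C) for k in P],[np.degrees(np.arctan2(*(P[k][:2]-C)[::-1])) for k in P])
print('cross px',ray(d,*f(618,203),60))
# wood mask
hsv=cv2.cvtColor(im,cv2.COLOR_BGR2HSV)
m=cv2.inRange(hsv,(12,60,150),(28,200,255));m[:130]=0;m[:,:245]=0;m[:,345:]=0;m[235:]=0
n,l,st,ce=cv2.connectedComponentsWithStats(m);print(st[1:][st[1:,4]>30])
cv2.imwrite('pics/mask.png',cv2.resize(m[120:270,220:360],None,fx=4,fy=4))
# rim points : outer boundary at z=24, per direction
for C0 in [C]:
  for it in range(4):
    pts=[]
    for th in np.radians(np.arange(0,360,3)):
        for r in np.arange(135,85,-.5):
            u,v=proj(d,(C0[0]+r*np.cos(th),C0[1]+r*np.sin(th),24))
            if m[int(round(v)),int(round(u))]:pts.append((r,C0[0]+r*np.cos(th),C0[1]+r*np.sin(th)));break
    pts=np.array(pts);k=(pts[:,0]>105)&(pts[:,0]<119);q=pts[k,1:]
    A=np.c_[2*q,np.ones(len(q))];s=np.linalg.lstsq(A,(q**2).sum(1),rcond=None)[0]
    C0=s[:2];print('rim',C0,np.sqrt(s[2]+C0@C0),k.sum())
for n_,p,z in [('keeper',(673,371),31),('plate',(688,402),35),('tA',(659,436),10),('tB',(722,411),10),('stamp knob',(568,236),89),('stampbase',(565,258),24)]:
    w=ray(d,*f(*p),z);dd=w[:2]-C0;print(n_,w.round(1),np.linalg.norm(dd).round(1),np.degrees(np.arctan2(dd[1],dd[0])).round(1))
E
```

```text
L [640.1 107.9  58. ]
R [ 609.9 -142.    58. ]
T [751.6 -31.6  58. ]
B [499.1  -1.6  58. ]
cross [625.0688425  -16.58572226] [np.float64(125.3923964894788), np.float64(126.29797478698472), np.float64(127.44068609894131), np.float64(126.89271920656591)] [np.float64(83.12151606200986), np.float64(-96.8784839379902), np.float64(-6.78287553484181), np.float64(173.2171244651582)]
cross px [620.3825841  -15.98999191  60.        ]
[[ 254  131   83   98 3668]]
rim [627.021288   -18.13227744] 115.12821800024416 91
rim [627.55097079 -18.13942079] 115.30294579564845 95
rim [627.73203196 -18.282933  ] 115.21760141183911 97
rim [627.77639946 -18.24172344] 115.22475539654504 97
keeper [491.5 -54.   31. ] 140.9 -165.3
plate [466.  -63.5  35. ] 168.0 -164.4
tA [444.1 -42.5  10. ] 185.2 -172.5
tB [462.1 -93.2  10. ] 181.9 -155.7
stamp knob [587.3  26.4  89. ] 60.2 132.2
stampbase [587.   24.9  24. ] 59.4 133.4
```

View pics/mask.png

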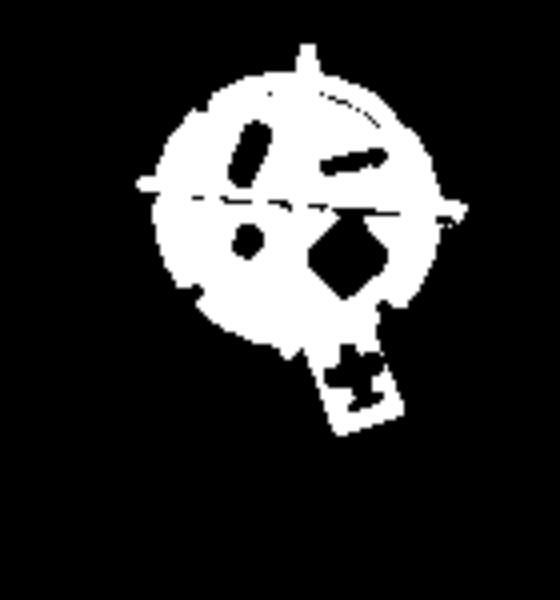

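Centre is about (626,-17) and the front direction is about 196°. The stamp compartment's middle is at about 128°, so the tray must turn about +68°. I'll push the front tab (173°) counter-clockwise with the closed fingers, passing over the slide at z of about 42.

```bash
R='{"tx":-26.5,"ty":30.4,"tz":0,"roll":0,"grip":-1}'; python3 -m crank '[{"tx":-26.5,"ty":30.4,"tz":0,"roll":0,"grip":-1},{"tx":-26.5,"ty":30.4,"tz":0,"roll":0,"grip":-1},{"tx":-26.5,"ty":30.4,"tz":0,"roll":0,"grip":-1},{"tx":-26.5,"ty":30.4,"tz":0,"roll":0,"grip":-1},{"tx":-26.5,"ty":30.4,"tz":0,"roll":0,"grip":-1}]'
python3 -m crank '[{"tx":-26.5,"ty":30.4,"tz":0,"roll":0,"grip":-1},{"tx":-26.5,"ty":30.4,"tz":0,"roll":0,"grip":-1},{"tx":-26.5,"ty":30.4,"tz":0,"roll":0,"grip":-1},{"tx":-26.5,"ty":30.4,"tz":0,"roll":0,"grip":-1},{"tx":-26.5,"ty":30.4,"tz":0,"roll":0,"grip":-1}]'
```

```text
time: 0.65
tool_pos: [348.5, 410.3, 214.4]
ee_rot: [[0.404, 0.915, -0.0], [0.915, -0.404, -0.0], [-0.0, -0.0, -1.0]]
wrist_force: [0.4, -0.7, -0.6]
opening: 53.9
time: 1.15
tool_pos: [434.0, 227.8, 214.6]
ee_rot: [[0.404, 0.915, 0.0], [0.915, -0.404, 0.0], [0.0, -0.0, -1.0]]
wrist_force: [0.7, 0.5, 0.5]
opening: 14.1
```

```bash
python3 -m crank '[{"tx":-26.5,"ty":30,"tz":0,"roll":0,"grip":-1},{"tx":-26.5,"ty":30,"tz":0,"roll":0,"grip":-1},{"tx":-26.5,"ty":30,"tz":0,"roll":0,"grip":-1},{"tx":-26.5,"ty":30,"tz":0,"roll":0,"grip":-1},{"tx":-26.5,"ty":30,"tz":0,"roll":0,"grip":-1}]'
python3 -m crank '[{"tx":0,"ty":0,"tz":40,"roll":-8.5,"grip":-1},{"tx":0,"ty":0,"tz":40,"roll":-8.5,"grip":-1},{"tx":0,"ty":0,"tz":40,"roll":0,"grip":-1},{"tx":0,"ty":0,"tz":20,"roll":0,"grip":-1},{"tx":0,"ty":0,"tz":0,"roll":0,"grip":-1}]'
python3 - <<'E'
from h import *
shot('top','top1');d=shot('side','side1')
a=cv2.imread('pics/top1.png')[110:260,220:360];b=cv2.imread('pics/side1.png')[100:270,220:350]
cv2.imwrite('pics/c1.png',np.hstack([cv2.resize(a,(420,450)),cv2.resize(b,(344,450))]))
E
```

```text
time: 1.65
tool_pos: [517.6, 46.0, 214.6]
ee_rot: [[0.404, 0.915, 0.0], [0.915, -0.404, 0.0], [0.0, -0.0, -1.0]]
wrist_force: [0.3, 0.3, 0.2]
opening: 0.6
time: 2.15
tool_pos: [514.8, 47.1, 71.7]
ee_rot: [[0.119, 0.993, -0.006], [0.993, -0.119, -0.001], [-0.002, -0.006, -1.0]]
wrist_force: [-0.2, 0.3, 0.1]
opening: 0.7
```

View pics/c1.png

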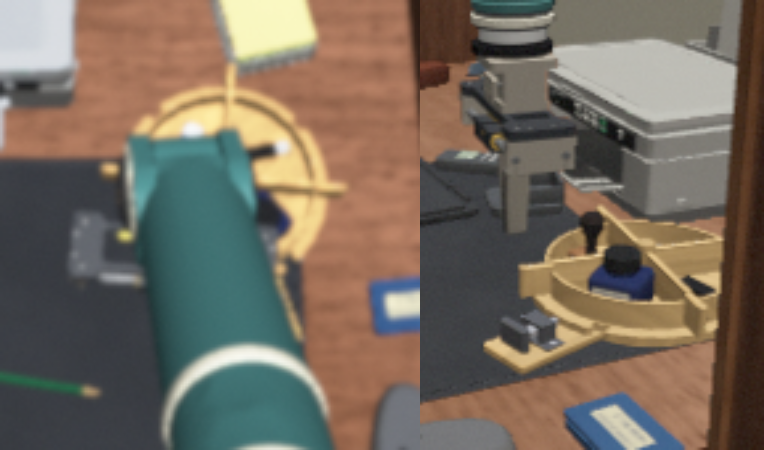

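```bash
python3 -m crank '[{"tx":0,"ty":3,"tz":15,"roll":0,"grip":-1},{"tx":0,"ty":0,"tz":14,"roll":0,"grip":-1},{"tx":-12,"ty":0,"tz":0,"roll":0,"grip":-1},{"tx":-12,"ty":0,"tz":0,"roll":0,"grip":-1},{"tx":0,"ty":0,"tz":0,"roll":0,"grip":-1}]'
python3 -c "
from h import *
d=shot('side','s2');cv2.imwrite('pics/s2c.png',cv2.resize(d['image'][150:270,220:350],None,fx=5,fy=5))"
```

```text
time: 2.75
tool_pos: [517.3, 20.5, 45.9]
ee_rot: [[0.123, 0.992, 0.0], [0.992, -0.123, -0.001], [-0.001, 0.0, -1.0]]
wrist_force: [-0.2, 0.1, -1.1]
opening: 0.3
```

View pics/s2c.png

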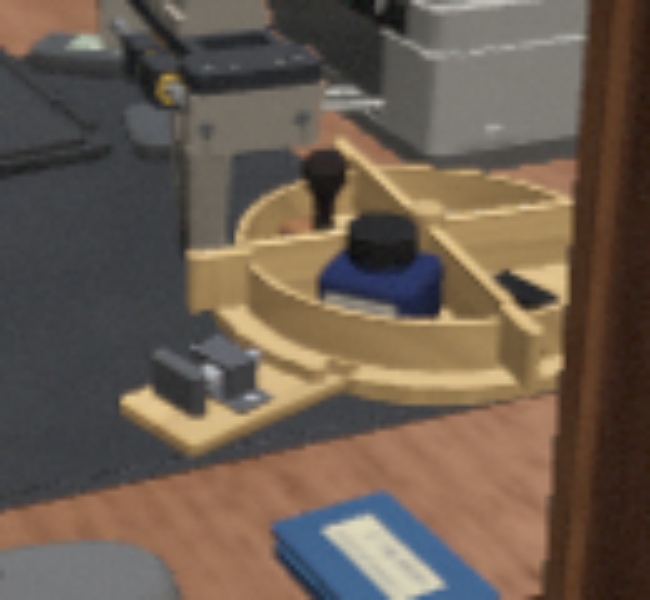

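The fingers stand just behind the front tab, outside the wall. I push along the arc.

```bash
python3 -m crank '[{"tx":-4,"ty":0,"tz":4,"roll":0,"grip":-1},{"tx":-6,"ty":-1,"tz":0,"roll":-3,"grip":-1},{"tx":-6,"ty":-1,"tz":0,"roll":-3,"grip":-1},{"tx":-6,"ty":-1,"tz":0,"roll":-3,"grip":-1},{"tx":-6,"ty":-1,"tz":0,"roll":-3,"grip":-1}]'
python3 -m crank '[{"tx":-6,"ty":-1,"tz":0,"roll":-3,"grip":-1},{"tx":-6,"ty":-1,"tz":0,"roll":-3,"grip":-1},{"tx":-6,"ty":-1,"tz":0,"roll":-3,"grip":-1},{"tx":-6,"ty":-1,"tz":0,"roll":-3,"grip":-1},{"tx":-6,"ty":-1,"tz":0,"roll":-3,"grip":-1}]'
python3 -c "
from h import *
s=get_state();v=s['tool_pos'][:2]-np.array([626,-17]);print(np.hypot(*v),np.degrees(np.arctan2(v[1],v[0])))
d=shot('side','s3');cv2.imwrite('pics/s3c.png',cv2.resize(d['image'][150:270,220:350],None,fx=5,fy=5))"
```

```text
time: 3.3
tool_pos: [511.7, -3.9, 41.5]
ee_rot: [[-0.093, 0.996, -0.0], [0.996, 0.093, 0.001], [0.001, -0.0, -1.0]]
wrist_force: [-0.8, 0.8, -1.1]
opening: 0.4
time: 3.8
tool_pos: [512.3, -34.4, 41.5]
ee_rot: [[-0.348, 0.938, -0.001], [0.938, 0.348, 0.001], [0.001, -0.001, -1.0]]
wrist_force: [-0.9, 0.5, -0.2]
opening: 0.5
114.99024256636608 -171.3128386558594
```

View pics/s3c.png

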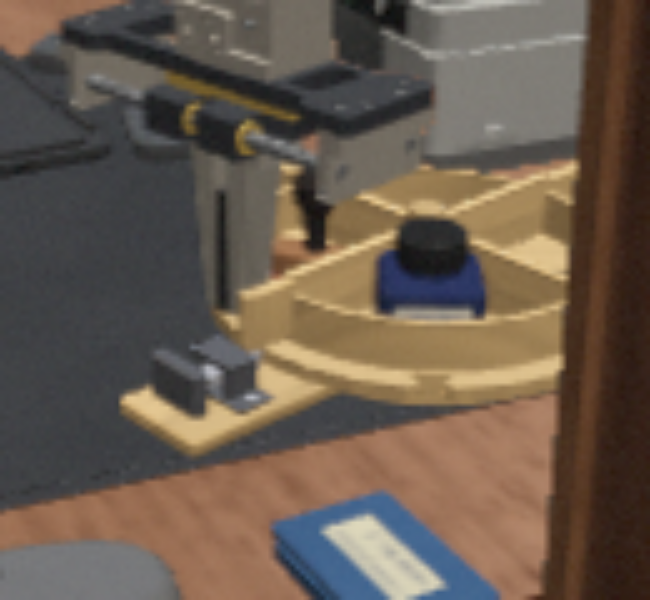

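```bash
python3 -m crank '[{"tx":-6,"ty":-1,"tz":0,"roll":-3,"grip":-1},{"tx":-6,"ty":-1,"tz":0,"roll":-3,"grip":-1},{"tx":-6,"ty":-1,"tz":0,"roll":-3,"grip":-1},{"tx":-6,"ty":-1,"tz":0,"roll":-3,"grip":-1},{"tx":-6,"ty":-1,"tz":0,"roll":-3,"grip":-1}]'
python3 -m crank '[{"tx":-6,"ty":-1,"tz":0,"roll":-3,"grip":-1},{"tx":-6,"ty":-1,"tz":0,"roll":-3,"grip":-1},{"tx":-6,"ty":-1,"tz":0,"roll":-3,"grip":-1},{"tx":-6,"ty":-1,"tz":0,"roll":-3,"grip":-1},{"tx":0,"ty":0,"tz":0,"roll":0,"grip":-1}]'
python3 -c "
from h import *
s=get_state();v=s['tool_pos'][:2]-np.array([626,-17]);print(np.hypot(*v),np.degrees(np.arctan2(v[1],v[0])))
d=shot('side','s4');t=shot('top','t4');cv2.imwrite('pics/s4c.png',np.hstack([cv2.resize(d['image'][150:270,220:350],(433,400),interpolation=2),cv2.resize(t['image'][120:250,235:355],(366,400),interpolation=2)]))"
```

```text
time: 4.35
tool_pos: [521.1, -63.5, 41.4]
ee_rot: [[-0.577, 0.817, -0.001], [0.817, 0.577, 0.0], [0.001, -0.001, -1.0]]
wrist_force: [-1.3, -0.4, 0.4]
opening: 0.2
time: 4.85
tool_pos: [534.2, -85.3, 41.6]
ee_rot: [[-0.732, 0.681, 0.001], [0.681, 0.732, -0.0], [-0.001, 0.0, -1.0]]
wrist_force: [-0.3, 0.9, 0.2]
opening: 0.3
114.38584075872426 -143.34267695671898
```

View pics/s4c.png

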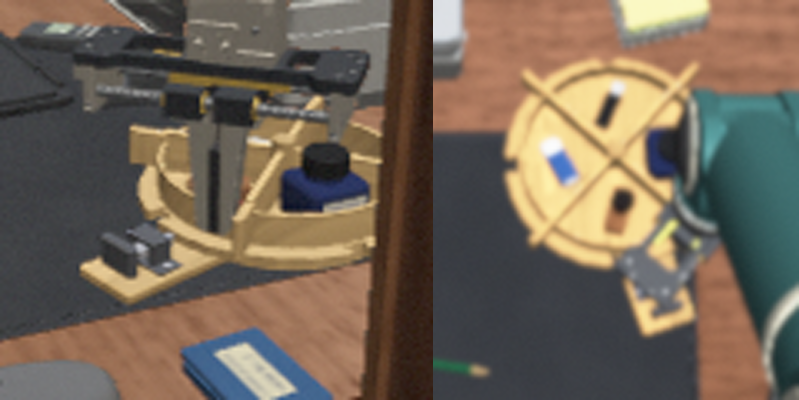

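```bash
python3 -c "
from h import *
t=viewer.get_image('top');P=[]
C=np.array([625.5,-17])
for x,y in [(527,71),(694,67),(532,244)]:
    w=ray(t,235+(x-433)/3.05,120+y/3.077,58)[:2];P.append(w);v=w-C;print(w,np.hypot(*v),np.degrees(np.arctan2(v[1],v[0])))
v=P[1]-P[2];print('line TR-LL',np.degrees(np.arctan2(v[1],v[0])),'mid',(P[1]+P[2])/2)
"
```

```text
[714.03655385  68.23784189] 122.89919063476874 43.91250045735827
[ 712.19295746 -105.37414715] 123.79684470122476 -45.55020109800291
[531.66769084  70.83685279] 128.52943223470973 136.89019265736067
line TR-LL -44.30711496174557 mid [621.93032415 -17.26864718]
```

```bash
python3 -m crank '[{"tx":-6,"ty":-1,"tz":0,"roll":-3,"grip":-1},{"tx":-6,"ty":-1,"tz":0,"roll":-3,"grip":-1},{"tx":-6,"ty":-1,"tz":0,"roll":-3,"grip":-1},{"tx":-6,"ty":-1,"tz":0,"roll":-3,"grip":-1},{"tx":-4,"ty":-0.7,"tz":0,"roll":-2,"grip":-1}]'
python3 -m crank '[{"tx":0,"ty":0,"tz":0,"roll":0,"grip":-1}]'
python3 -c "
from h import *
s=get_state();v=s['tool_pos'][:2]-np.array([626,-17]);print(np.hypot(*v),np.degrees(np.arctan2(v[1],v[0])))
d=shot('side','s5');t=shot('top','t5');cv2.imwrite('pics/s5c.png',np.hstack([cv2.resize(d['image'][170:270,240:340],(400,400),interpolation=2),cv2.resize(t['image'][120:250,235:335],(400,520),interpolation=2)[:400]]));"
```

```text
time: 5.5
tool_pos: [553.0, -104.9, 41.5]
ee_rot: [[-0.877, 0.481, -0.001], [0.481, 0.877, 0.0], [0.001, 0.0, -1.0]]
wrist_force: [0.1, 0.9, -0.4]
opening: 0.5
time: 5.6
tool_pos: [553.5, -105.2, 41.6]
ee_rot: [[-0.876, 0.483, 0.0], [0.483, 0.876, 0.0], [-0.0, 0.0, -1.0]]
wrist_force: [-0.0, 0.3, 0.2]
opening: 0.3
114.19936416269904 -129.42202803827684
```

View pics/s5c.png

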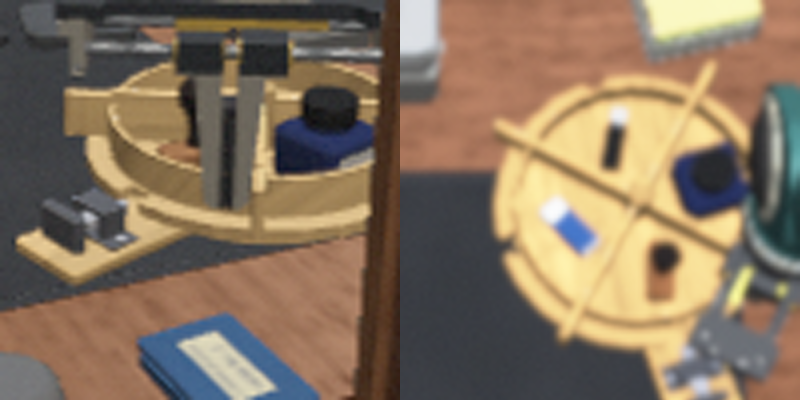

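```bash
python3 -m crank '[{"tx":8,"ty":-1,"tz":0,"roll":0,"grip":-1},{"tx":8,"ty":-1,"tz":0,"roll":0,"grip":-1},{"tx":0,"ty":0,"tz":-30,"roll":0,"grip":-1},{"tx":0,"ty":0,"tz":-40,"roll":0,"grip":-1},{"tx":0,"ty":0,"tz":-30,"roll":0,"grip":-1}]'
python3 -m crank '[{"tx":35,"ty":23,"tz":0,"roll":0,"grip":-1},{"tx":35,"ty":23,"tz":0,"roll":0,"grip":-1},{"tx":35,"ty":23,"tz":0,"roll":0,"grip":-1},{"tx":35,"ty":23,"tz":0,"roll":0,"grip":-1},{"tx":35,"ty":23,"tz":0,"roll":0,"grip":-1}]'
python3 -c "
from h import *
t=shot('top','t6');d=shot('side','s6');cv2.imwrite('pics/t6c.png',cv2.resize(t['image'][125:235,235:345],(770,770),interpolation=2)[:600]);
cv2.imwrite('pics/s6c.png',cv2.resize(d['image'][150:270,220:345],None,fx=5,fy=5,interpolation=2))"
```

```text
time: 6.2
tool_pos: [537.7, -98.9, 143.3]
ee_rot: [[-0.876, 0.482, 0.001], [0.482, 0.876, -0.0], [-0.001, 0.0, -1.0]]
wrist_force: [0.6, -0.7, 0.6]
opening: 0.4
time: 6.7
tool_pos: [438.5, 87.0, 141.7]
ee_rot: [[-0.876, 0.482, 0.0], [0.482, 0.876, -0.0], [-0.0, -0.0, -1.0]]
wrist_force: [0.8, 1.0, -0.3]
opening: 0.4
```

View pics/t6c.png

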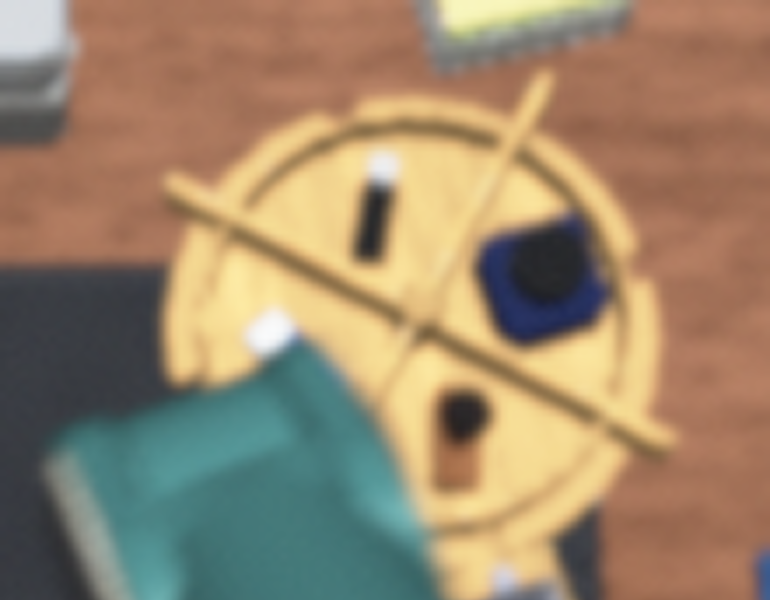

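View pics/s6c.png

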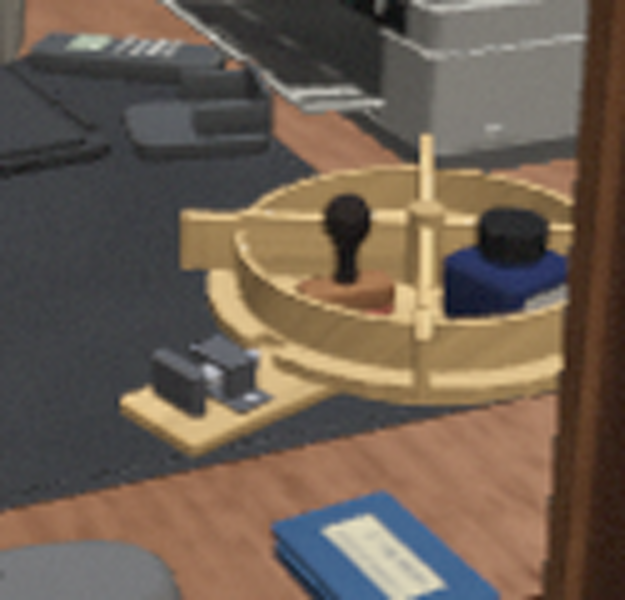

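```bash
python3 -c "
from h import *
t=viewer.get_image('top');d=viewer.get_image('side')
f=lambda x,y:(235+(x-3)/7,125+(y-3)/7)
g=lambda x,y:(220+(x-2)/5,150+(y-2)/5)
ang=lambda v:np.degrees(np.arctan2(v[1],v[0]))%360
a,b,c=[ray(t,*f(*p),58)[:2] for p in [(170,185),(670,441),(546,76)]]
print('tabs',a,b,c,'line TL-BR',ang(a-b),'mid',(a+b)/2, 'perp dir',ang(c-(a+b)/2),np.linalg.norm(a-b))
r,l=[ray(t,*f(*p),24)[:2] for p in [(638,263),(188,383)]]
print('notch R,L',r,l,ang(l-r),'mid',(l+r)/2,np.linalg.norm(l-r))
tp=ray(t,*f(344,112),24)[:2];print('T notch',tp,ang((l+r)/2-tp),np.linalg.norm((l+r)/2-tp))
# side view
for n,p,z in [('plate top L',(155,350),35),('plate top R',(203,384),35),('tongue L',(122,403),10),('tongue R',(195,448),10),('tab3 top tip',(183,211),58),('tabfront top',(424,308),58),('hub',(427,208),60)]:
    print(n,ray(d,*g(*p),z).round(1))
"
```

```text
tabs [688.44013425  91.26598968] [ 561.70641683 -124.72525427] [734.41637895 -81.44258815] line TL-BR 59.59755159383806 mid [625.07327554 -16.72963229] perp dir 329.3815146690712 250.4269406284983
notch R,L [ 654.76312675 -122.86066933] [605.15577028  85.98758457] 103.36174963107125 mid [629.95944852 -18.43654238] 214.6589922904384
T notch [732.94283217   8.3733883 ] 194.59206397184172 106.41592780931668
plate top L [460.8 -50.8  35. ]
plate top R [468.5 -89.9  35. ]
tongue L [443.7 -50.   10. ]
tongue R [ 459.3 -101.3   10. ]
tab3 top tip [516.5  45.6  58. ]
tabfront top [ 574.4 -104.1   58. ]
hub [632.1  -8.2  60. ]
```

```bash
python3 -c "
from h import *
t=viewer.get_image('top')
a=cv2.imread('pics/top0.png')[195:235,285:330]
cv2.imwrite('pics/tong.png',cv2.resize(a,None,fx=14,fy=14,interpolation=2))
"
```

```text
(no output)
```

View pics/tong.png

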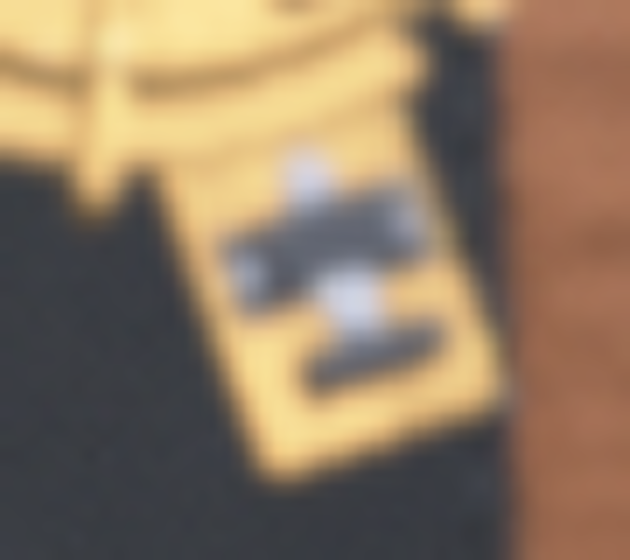

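```bash
python3 -c "
from h import *
t=viewer.get_image('top')
f=lambda p,z:ray(t,285+(p[0]-6.5)/14,195+(p[1]-6.5)/14,z)[:2]
ang=lambda v:np.degrees(np.arctan2(v[1],v[0]))%360
C=np.array([625.5,-17.2])
L=[f(p,10) for p in [(172,190),(258,462)]];R=[f(p,10) for p in [(415,120),(500,385)]];B=[f(p,10) for p in [(275,480),(495,402)]]
print(ang(L[1]-L[0]),ang(R[1]-R[0]),ang(B[1]-B[0])-90, ang(f((352,300),24)-f((308,175),24)))
print('cent: ',[ang(x-C) for x in [(L[0]+R[0])/2,(L[1]+R[1])/2,sum(B)/2,f((308,175),24),f((352,300),24),(f((310,378),35)+f((438,335),35))/2]])
x=(f((310,378),35)+f((438,335),35))/2;print(x,np.linalg.norm(x-C),sum(B)/2,np.linalg.norm(sum(B)/2-C))
"
```

```text
193.9874066070672 193.68977185465423 197.3992394031102 195.54940238158724
cent:  [np.float64(197.2213511162669), np.float64(196.00024545539097), np.float64(195.97877535535847), np.float64(196.68187440632204), np.float64(196.45732080448673), np.float64(195.85771229924939)]
[466.43219682 -62.38475442] 165.36090238928475 [451.4357957  -67.04233273] 181.05967345332778
```

```bash
python3 -c "
from h import *
a=cv2.imread('pics/s6.png')[210:240,245:300]
cv2.imwrite('pics/notch.png',cv2.resize(a,None,fx=14,fy=14,interpolation=2))
d=viewer.get_image('side')
C=np.array([625.5,-17.2])
for A in (194.4,195.8):
  for r,z in ((112,24),(98,24),(98,50),(128,20)):
    w=(*(C+r*np.array([np.cos(np.radians(A)),np.sin(np.radians(A))])),z);p=proj(d,w);print(A,r,z,((p-[245,210])*14+6.5).round())
"
```

```text
194.4 112 24 [372. 119.]
194.4 98 24 [433.  96.]
194.4 98 50 [434. -37.]
194.4 128 20 [300. 167.]
195.8 112 24 [382. 125.]
195.8 98 24 [442. 101.]
195.8 98 50 [443. -32.]
195.8 128 20 [312. 174.]
```

View pics/notch.png

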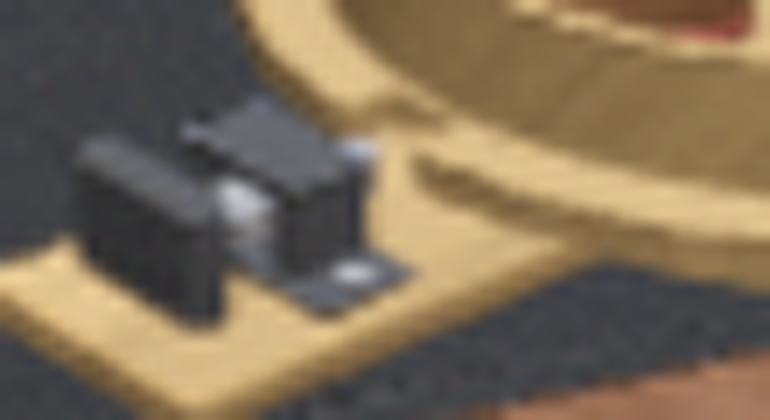

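```bash
python3 -m crank '[{"tx":-17,"ty":-36,"tz":0,"roll":0,"grip":-1},{"tx":-17,"ty":-36,"tz":0,"roll":0,"grip":-1},{"tx":-17,"ty":-36,"tz":0,"roll":0,"grip":-1},{"tx":-17,"ty":-36,"tz":0,"roll":0,"grip":-1},{"tx":0,"ty":0,"tz":0,"roll":7.5,"grip":-1}]'
python3 -m crank '[{"tx":0,"ty":0,"tz":0,"roll":7.5,"grip":-1},{"tx":0,"ty":0,"tz":0,"roll":7.5,"grip":-1},{"tx":0,"ty":0,"tz":0,"roll":7.5,"grip":-1},{"tx":0,"ty":0,"tz":20,"roll":7.5,"grip":-1},{"tx":0,"ty":0,"tz":30,"roll":7.5,"grip":-1}]'
python3 -m crank '[{"tx":0,"ty":0,"tz":15,"roll":0,"grip":-1},{"tx":0,"ty":0,"tz":0,"roll":0,"grip":-1}]'
```

```text
time: 7.55
tool_pos: [429.8, -80.0, 141.5]
ee_rot: [[-0.798, 0.603, -0.0], [0.603, 0.798, -0.002], [-0.001, -0.002, -1.0]]
wrist_force: [-0.3, 0.2, 0.4]
opening: 0.4
time: 8.05
tool_pos: [432.2, -74.9, 92.2]
ee_rot: [[-0.27, 0.963, 0.005], [0.963, 0.27, -0.001], [-0.002, 0.004, -1.0]]
wrist_force: [0.9, 0.1, -0.1]
opening: 0.4
time: 8.25
tool_pos: [428.8, -74.2, 74.8]
ee_rot: [[-0.277, 0.961, -0.004], [0.961, 0.277, 0.0], [0.001, -0.004, -1.0]]
wrist_force: [-0.8, -0.1, -0.3]
opening: 0.2
```

```bash
python3 -m crank '[{"tx":0,"ty":-3,"tz":25,"roll":0,"grip":-1},{"tx":0,"ty":0,"tz":20,"roll":0,"grip":-1},{"tx":0,"ty":0,"tz":8,"roll":0,"grip":-1},{"tx":0,"ty":0,"tz":0,"roll":0,"grip":-1}]'
python3 -c "
from h import *
print(get_state()['tool_pos'])
d=shot('side','s7');cv2.imwrite('pics/s7c.png',cv2.resize(d['image'][170:270,220:320],None,fx=6,fy=6,interpolation=2))"
```

```text
time: 8.65
tool_pos: [427.5, -74.6, 23.4]
ee_rot: [[-0.278, 0.961, -0.001], [0.961, 0.278, -0.0], [0.0, -0.001, -1.0]]
wrist_force: [-0.1, 0.6, 1.2]
opening: 0.7
[427.45644872 -74.59611461  23.37010414]
```

View pics/s7c.png

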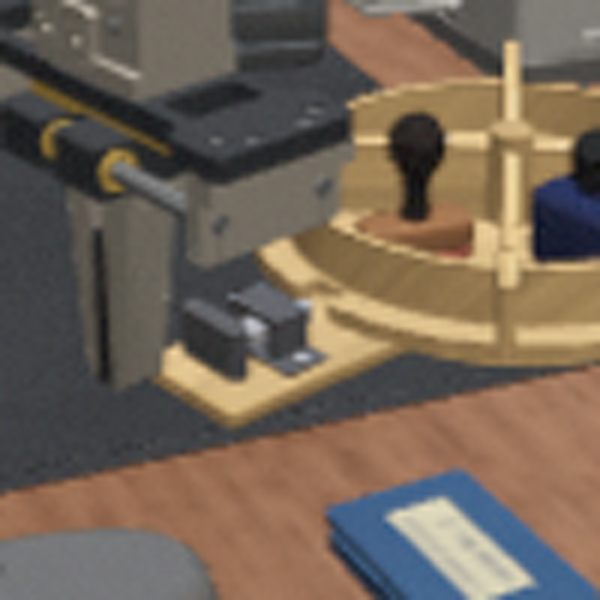

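```bash
python3 -m crank '[{"tx":0,"ty":8,"tz":1,"roll":0,"grip":-1},{"tx":0,"ty":8,"tz":0,"roll":0,"grip":-1},{"tx":0,"ty":5,"tz":0,"roll":0,"grip":-1},{"tx":0,"ty":3,"tz":0,"roll":0,"grip":-1},{"tx":0,"ty":3,"tz":0,"roll":0,"grip":-1}]'
python3 -m crank '[{"tx":0,"ty":2,"tz":0,"roll":0,"grip":-1},{"tx":0,"ty":2,"tz":0,"roll":0,"grip":-1},{"tx":0,"ty":2,"tz":0,"roll":0,"grip":-1},{"tx":0,"ty":0,"tz":0,"roll":0,"grip":-1}]'
python3 -c "
from h import *
d=shot('side','s8');cv2.imwrite('pics/s8c.png',cv2.resize(d['image'][170:270,220:320],None,fx=6,fy=6,interpolation=2))"
```

```text
time: 9.2
tool_pos: [453.8, -66.4, 22.7]
ee_rot: [[-0.279, 0.96, -0.0], [0.96, 0.279, -0.0], [-0.0, -0.0, -1.0]]
wrist_force: [-1.6, 0.1, 1.4]
opening: 0.5
time: 9.6
tool_pos: [459.4, -64.7, 22.5]
ee_rot: [[-0.279, 0.96, -0.0], [0.96, 0.279, 0.0], [0.0, -0.0, -1.0]]
wrist_force: [-1.6, 0.2, 0.6]
opening: 0.4
```

View pics/s8c.png

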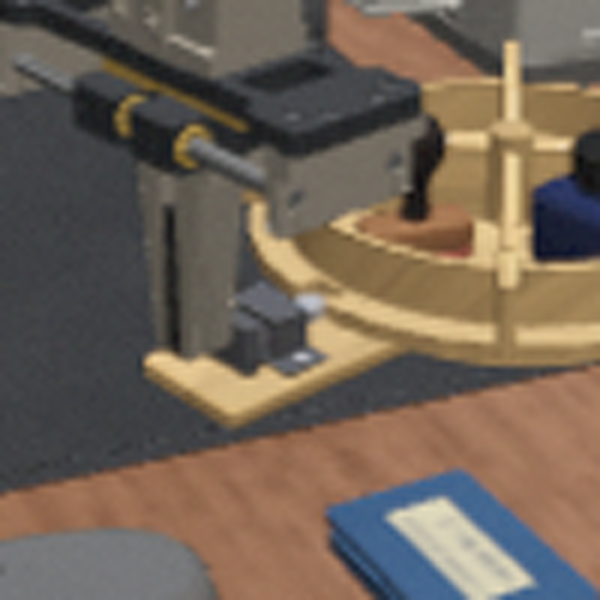

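```bash
python3 -m crank '[{"tx":0,"ty":2,"tz":0,"roll":0,"grip":-1},{"tx":0,"ty":1,"tz":0,"roll":0,"grip":-1},{"tx":0,"ty":0,"tz":0,"roll":0,"grip":-1}]'
python3 -m crank '[{"tx":0,"ty":2,"tz":0,"roll":0,"grip":-1},{"tx":0,"ty":1,"tz":0,"roll":0,"grip":-1},{"tx":0,"ty":0,"tz":0,"roll":0,"grip":-1}]'
python3 -m crank '[{"tx":0,"ty":1,"tz":0,"roll":0,"grip":-1},{"tx":0,"ty":0,"tz":0,"roll":0,"grip":-1}]'
python3 -c "
from h import *
d=shot('side','s9');cv2.imwrite('pics/s9c.png',cv2.resize(d['image'][170:270,220:320],None,fx=6,fy=6,interpolation=2))"
```

```text
time: 9.95
tool_pos: [461.4, -64.1, 22.4]
ee_rot: [[-0.278, 0.961, -0.002], [0.961, 0.278, -0.0], [0.0, -0.002, -1.0]]
wrist_force: [-3.8, -0.6, 2.4]
opening: 0.2
time: 10.25
tool_pos: [465.6, -62.9, 22.5]
ee_rot: [[-0.279, 0.96, 0.001], [0.96, 0.279, 0.0], [-0.0, 0.001, -1.0]]
wrist_force: [-1.3, 0.4, -0.3]
opening: 0.5
time: 10.45
tool_pos: [466.4, -62.7, 22.5]
ee_rot: [[-0.279, 0.96, 0.0], [0.96, 0.279, 0.0], [-0.0, 0.0, -1.0]]
wrist_force: [-2.7, 0.3, -0.6]
opening: 0.5
```

View pics/s9c.png

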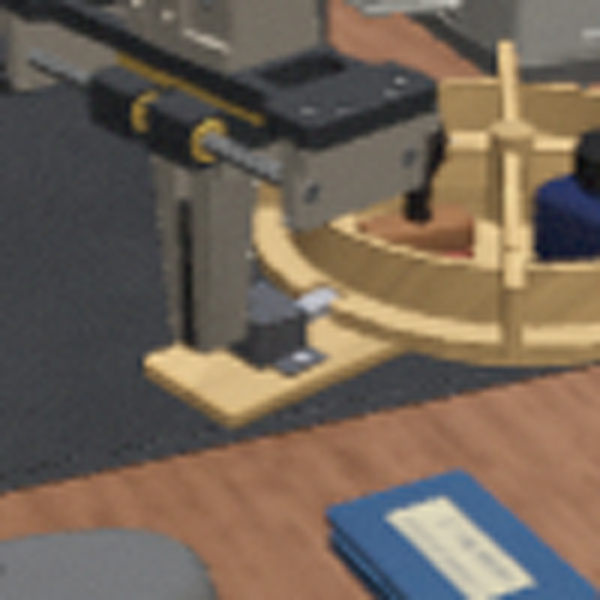

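The bolt has entered the notch. I keep pushing until the plate stops against the keeper.

```bash
python3 -m crank '[{"tx":0,"ty":1,"tz":0,"roll":0,"grip":-1},{"tx":0,"ty":0,"tz":0,"roll":0,"grip":-1}]'
python3 -m crank '[{"tx":0,"ty":1,"tz":0,"roll":0,"grip":-1},{"tx":0,"ty":0,"tz":0,"roll":0,"grip":-1}]'
python3 -m crank '[{"tx":0,"ty":1,"tz":0,"roll":0,"grip":-1},{"tx":0,"ty":0,"tz":0,"roll":0,"grip":-1}]'
```

```text
time: 10.7
tool_pos: [466.7, -62.6, 22.5]
ee_rot: [[-0.279, 0.96, -0.001], [0.96, 0.279, 0.0], [0.0, -0.001, -1.0]]
wrist_force: [-3.5, 0.2, 0.7]
opening: 0.6
time: 10.9
tool_pos: [466.8, -62.6, 22.5]
ee_rot: [[-0.278, 0.96, -0.003], [0.96, 0.278, -0.0], [0.001, -0.002, -1.0]]
wrist_force: [-6.1, -0.5, 2.9]
opening: 0.2
time: 11.1
tool_pos: [466.8, -62.6, 22.4]
ee_rot: [[-0.278, 0.961, -0.004], [0.961, 0.278, -0.0], [0.001, -0.004, -1.0]]
wrist_force: [-8.0, -1.3, 4.9]
opening: 0.5
```

```bash
python3 -m crank '[{"tx":0,"ty":1.5,"tz":0,"roll":0,"grip":-1},{"tx":0,"ty":1.5,"tz":0,"roll":0,"grip":-1},{"tx":0,"ty":0,"tz":0,"roll":0,"grip":-1}]'
python3 -m crank '[{"tx":0,"ty":-10,"tz":0,"roll":0,"grip":-1},{"tx":0,"ty":-20,"tz":0,"roll":0,"grip":-1},{"tx":0,"ty":-10,"tz":-30,"roll":0,"grip":-1},{"tx":0,"ty":0,"tz":-40,"roll":0,"grip":-1},{"tx":30,"ty":0,"tz":-30,"roll":0,"grip":-1}]'
python3 -m crank '[{"tx":40,"ty":0,"tz":-20,"roll":0,"grip":-1},{"tx":45,"ty":0,"tz":0,"roll":0,"grip":-1},{"tx":45,"ty":0,"tz":0,"roll":0,"grip":-1},{"tx":45,"ty":0,"tz":0,"roll":0,"grip":-1},{"tx":45,"ty":0,"tz":0,"roll":0,"grip":-1}]'
python3 -c "
from h import *
d=shot('side','s10');t=shot('top','t10');cv2.imwrite('pics/s10c.png',cv2.resize(d['image'][195:245,235:305],None,fx=11,fy=11,interpolation=2))
cv2.imwrite('pics/t10c.png',cv2.resize(t['image'][125:245,235:355],None,fx=5,fy=5,interpolation=2))"
```

```text
time: 11.4
tool_pos: [466.9, -62.5, 22.2]
ee_rot: [[-0.277, 0.961, -0.01], [0.961, 0.277, -0.001], [0.002, -0.01, -1.0]]
wrist_force: [-14.0, -3.1, 11.5]
opening: 0.4
time: 11.9
tool_pos: [427.8, -46.1, 125.1]
ee_rot: [[-0.273, 0.962, 0.006], [0.962, 0.273, -0.001], [-0.003, 0.006, -1.0]]
wrist_force: [1.2, 0.9, 0.2]
opening: 0.2
time: 12.4
tool_pos: [364.5, 170.2, 143.5]
ee_rot: [[-0.278, 0.96, 0.004], [0.961, 0.278, 0.002], [0.001, 0.005, -1.0]]
wrist_force: [1.3, -0.4, 0.2]
opening: 0.4
```

View pics/s10c.png

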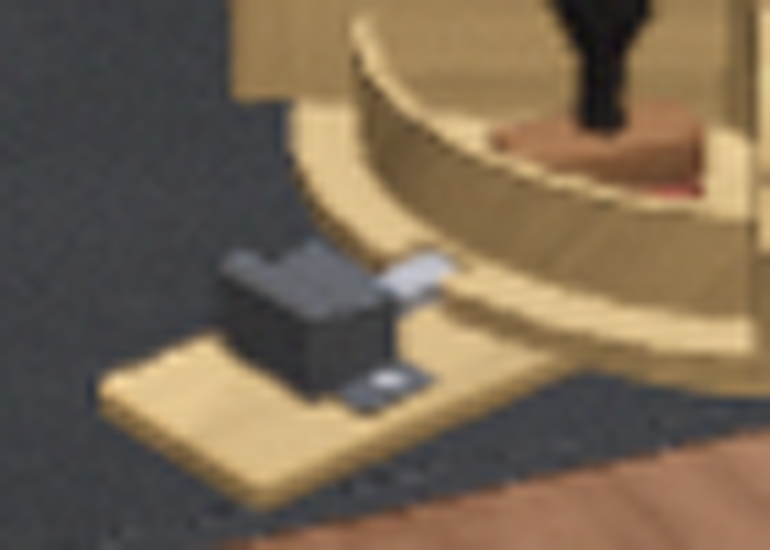

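View pics/t10c.png

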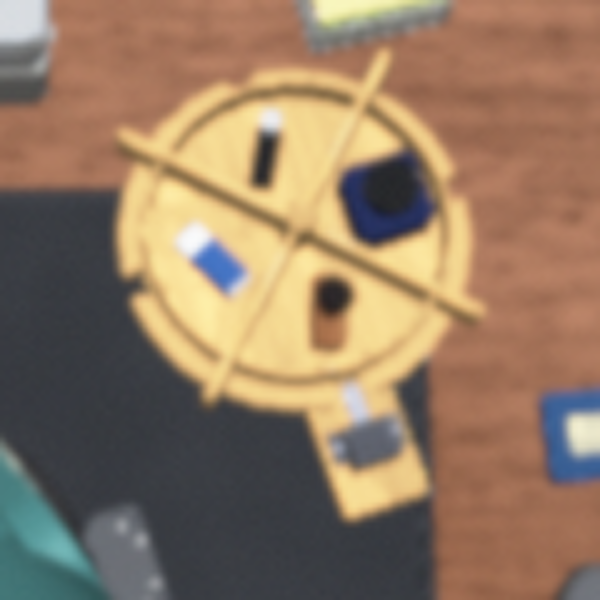

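View pics/t10.png

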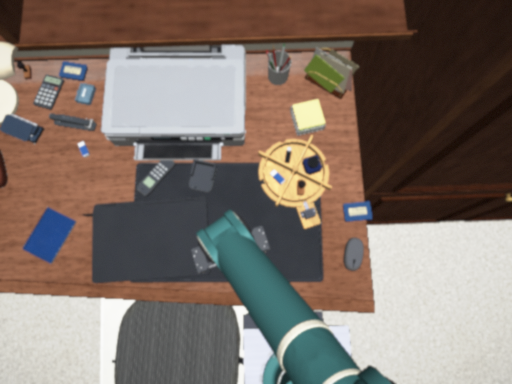

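The push plate now sits against the keeper (side crop 270,280), and the bolt lies in the notch (420,275). The stamp compartment faces the slide and the arm is clear.

```bash
python3 -m crank '[{"tx":0,"ty":0,"tz":0,"roll":0,"grip":-1},{"tx":0,"ty":0,"tz":0,"roll":0,"grip":-1},{"tx":0,"ty":0,"tz":0,"roll":0,"grip":-1}]'; python3 -c "
from h import *
print(workorder.close_job())"
```

```text
time: 12.8
tool_pos: [364.5, 166.5, 142.6]
ee_rot: [[-0.276, 0.961, 0.001], [0.961, 0.276, 0.0], [-0.0, 0.001, -1.0]]
wrist_force: [0.3, -0.4, -0.0]
opening: 0.6
the job is handed in; nothing more can be done
None
```

The tray is locked with the rubber stamp compartment facing the slide, and the job was handed in at 12.8 s of the 64 s allowed. I turned the tray about 67° counter-clockwise by pushing its front tab with the closed fingertips. Then I pushed the slide's plate inwards until it stopped.

- **Lock:** the last pictures show the plate flat against the keeper and the bolt in the notch. At the end the plate did not move any further as the force rose to about 18 N, well under the limits.
- **Things in the scene:** everything in the compartments is still in its place. The stamp is upright, and the ink pad, mouse and handset have not moved. The arm hid the pencil in the last picture, so its place was not re-checked; the fingers stayed well clear of it.
- **Disagreement:** before locking, the top view put the tray about 1.4° short of the slide, while the side view showed it nearly aligned. I did not push it further. The bolt needed about 4 N at the rim, then slid in and centred the tray itself.

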